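Show the imaging target to the camera in the turning mirror

ROBOT

A 6-joint arm with a two-finger parallel gripper is mounted at the origin on the work surface. World frame = base frame: x ahead of the robot, y to its left, z up, the work surface at z = 0. Lengths are in m, angles in rad, forces in N, time in s.
With the tool pointing down it reaches from about 0.35 to 0.85 m from the base axis. Payload 8.1 kg.
Tool frame: the origin (TCP) lies midway between the tips of the shut fingers; the grasp point (between the pads) lies 19 mm behind it; z points along the fingers, y is the direction in which the jaws open and shut (so a half turn about z gives the same grasp; the last joint's range is limited). The gripper opens to 93 mm and grips with 3 to 60 N. Pads are 15 mm wide; open, the fingers measure 128 mm over their backs; the gripper's body (75 mm by 188 mm) begins 65 mm behind the grasp point.
Start: joints at [-1.368, 0.13, 1.488, -0, 1.523, -0.085], TCP at [0.17, -0.575, 0.219] pointing down, gripper open.
Joint ranges: [-2.96, 2.96], [-0.89, 2.26], [0.02, 2.5], [-1.34, 4.48], [0, 2.73], [-2.66, 2.66]. Speed limits (rad/s): [2.39, 2.39, 2.79, 3.14, 3.14, 3.14].

INTERFACE

Orientations are given as a rotation vector (axis times angle).
In Python, from plant import robot gives the robot as it stands. The module is installed in compiled form; this text tells all that it offers.
- The arm moves only by the shell command python3 -m pendant 'ROWS' [FORCE]. ROWS is JSON, a list of rows, each an object with "translation": the shift along the tool's x, y, z in mm, a list of three; "twist": the turn, a rotation vector about the tool's x, y, z in rad, a list of three; "grip": the opening, from -1 (shut) to 1 (fully open). A call has exactly 10 rows; each row shifts and turns the pose as measured when the row begins, along the tool's axes as they then stand; what a row does not reach is not made up. A row lasts 1/10 s, in which the tool goes at most 50 mm and 8.59 degrees, less where a joint would pass 70% of its speed; a pose out of reach is approached as far as the arm can. A call is refused whole if a number of a shift passes 50 or a number of a turn 0.15, either way. A call with a gripper value outside its range is refused whole. The fingers move at their own pace and stop on an object; FORCE is the grip in N (left out, the last holds). Time passes only in rows, so rows that do not move let the fingers close, or fill a call up. It gives the time, the measured TCP pose, the force and the opening at its end, in the units of the state.
- robot.read_state(): the state, without advancing time (a new reading comes with each control period).
- robot.read_camera(name): name is "scene" or "top" or "wrist"; returns (picture, depth): 480x640x3 uint8, red, green, blue; 480x640 float32, m along the optical axis (not along the pixel's ray), 0 where there is no reading.
- robot.camera_info(name): a dict with "vertical_fov" (degrees; the focal length in pixels is half the picture's height over the tangent of half this angle, whatever the lens; pixels are square), "cx", "cy" (the principal point, pixels), "cam_to_world" (4x4, takes a point from camera to world coordinates). Camera axes: x right, y up, looking along -z (the intrinsics and any distortion apply to the point x, -y, -z); pixel columns grow to the right and rows downward; lengths in m; the calibration is good to about 2 mm. A picture is of the moment at which its call begins: read the wrist's pose just before it. camera_info takes no time and is no camera call; for the wrist camera it gives the pose at the moment of the call.
- robot.close_job(): hands the job in, once; it reports no verdict.
The state is a dict: "t": time; "q": joint angles; "dq": joint speeds; "joint_torque": joint torques, N m; "tool_pos": TCP position; "orientation": TCP orientation; "force": force on the tool from outside, world axes, zero at the start; "wrist_torque": the same for the moment, N m; "opening": finger opening in m.
Only numpy, scipy, OpenCV 4.12 (cv2) and the standard library are available. Lean on these libraries where they do the work, as an engineer would, in place of code of your own. Each camera call takes 0.05 s, during which the arm holds its last target. There are 200 camera calls.

TASK

On the round shell-imaging rig, push the banded drum target down until it is fully home in its socket. Then take the tab on top of the turning mirror and turn it against its spring until the little camera on the rig sees the target in the middle of the mirror, and finish still holding the mirror steady at that angle, because it springs back if let go. Leave the other things on the rig and the table where they are.

Things in the scene. Friction and masses are not known exactly. Their poses are not given: they have to be found in the camera images.
- rig: Fixed imaging rig: cream round base plate, 330 mm across, 18 mm thick; origin at the centre of its underside. The mirror's turning axis stands upright over this centre. A 50 mm box camera (top 95 mm above the table, short black lens tube) at its rim looks level at the mirror. Three posts stand in steel sockets 120 mm from the centre, at 40, 5 and -30 degrees from the rig's x axis, in varying order.
- disc_post: Fixed post with a flat white disc, 42 mm across, top 61 mm above the table, in one of the three sockets; not used. Origin at the foot of its socket, 18 mm above the table.
- shell_post: Fixed post with a little pointed shell, top 88 mm above the table, in one of the three sockets; not used. Origin at the foot of its socket, 18 mm above the table.
- lens (a point): Centre of the camera's front lens, 120 mm from the mirror's axis, 70 mm above the table. The camera looks straight at the mirror's centre.
- target (a point): Centre of the drum target: upright white drum with two black bands, 28 mm across, 24 mm tall, flat top 12 mm above this point, on a thin pin with a 22 mm flange. Home, the flange is flush on the 32 mm wide socket and this point is 70 mm above the table, level with the lens; at the start it is 8 to 12 mm higher. It only slides up and down.
- target_pin (a joint): How far the target has been pushed down from its highest position, m: starts at 0 to 0.004, fully home at 0.012 (rigid stop). A tight push fit: about 5 N to move it, and it stays where it is left.
- tab (a point): Centre of the mirror's upright aluminium tab, on the turning axis, 123 mm above the table. The tab is 36 mm long (along y), 10 mm thick (along x) and 40 mm tall (z, up; top 143 mm above the table). Its x axis is the way the mirror's glass faces, level, straight out of the glass.
- glass (a point): Centre of the mirror's glass face, on the turning axis, 70 mm above the table; x straight out of the glass. The mirror is 60 mm wide (y), 60 mm tall (top edge 100 mm above the table), 7 mm thick. The camera sees the target in its middle when, from above, x points half-way between the direction from here to the lens and that from here to the target.
- mirror (a joint): Turn of the mirror, rad: 0 at its rest stop (where it starts), growing counter-clockwise from above to 1.7. A light spring (0.04 N m per rad, 0.006 N m at rest) turns it back to 0 when let go. The turn needed lies between about 0.3 and 1.4, always counter-clockwise.
- shell: a small pointed snail shell, 37 mm across and 50 mm tall, on the rig's plate; leave it. Origin at the centre of its underside.
- vial: a small clear capped vial, 24 mm across and 50 mm tall, on the rig's plate; leave it. Origin at the centre of its underside.
- dish: a clear dish, 90 mm across, 16 mm tall, on the table; leave it. Origin at the centre of its underside.
- jar: a glass jar, 68 mm across, 90 mm tall, on the table; leave it. Origin at the centre of its underside.
- forceps: steel forceps lying flat, about 150 mm long; leave them. Origin at the centre of its underside.
- shell_tray: a divided cardboard tray, 100 x 140 x 30 mm; leave it. Origin at the centre of its underside.
- big_shell: a larger pale shell standing on the table, 59 mm across and 60 mm tall; leave it. Origin at the centre of its underside.

How it is judged:
By the outcome, as a careful person would: the job done as asked, in the order asked, and still so for the second after the job is handed in, while the arm keeps its last pose, push and grip.
It also fails if it takes over 45 s, if anything falls off the work surface, if the arm or the gripper's body presses on something with over 40 N, if the wrist force passes 120 N, or if a joint passes its speed limit or range.

## Working session

There is one attempt and no reset: what is moved stays moved. The work goes in short steps, Python scripts to look and compute and a shell command to move; the robot and the scene stay as the last step left them, time stands still between calls to the robot, and variables do not carry over. Pictures are saved under pics/ and viewed, about 8 in all and at most 12, crops included, and the job is handed in when it is done.

```bash
mkdir -p pics; cat > h.py <<'E'
import numpy as np, cv2
from plant import robot
def K(n):
    i=robot.camera_info(n); f=240/np.tan(np.radians(i["vertical_fov"])/2); return i,f
def grab(n,save=None):
    i,f=K(n); im,d=robot.read_camera(n)
    if save: cv2.imwrite(f"pics/{save}.png",im[:,:,::-1])
    np.savez(f"pics/{save or n}.npz",im=im,d=d,T=i["cam_to_world"],f=f,cx=i["cx"],cy=i["cy"]); return im,d
def world(s,u=None,v=None):
    z=np.load(f"pics/{s}.npz"); d=z["d"]
    if u is None: v,u=np.mgrid[0:480,0:640]
    dd=d[v,u]; p=np.stack([(u-z["cx"])/z["f"]*dd,-(v-z["cy"])/z["f"]*dd,-dd,np.ones_like(dd)],-1)
    return (p@z["T"].T)[...,:3]
E
python3 - <<'E'
from h import *
for n in("scene","top","wrist"):
    print(n,{k:v for k,v in robot.camera_info(n).items()})
    grab(n,n+"0")
a=[cv2.imread(f"pics/{n}0.png") for n in("scene","top")]
print(robot.read_state())
E
```

```text
scene {'vertical_fov': 55.41245303046701, 'cx': 314.12849740568913, 'cy': 241.3929791348132, 'cam_to_world': array([[ 0.83947921, -0.40841263,  0.35843239,  0.84072482],
       [ 0.54331767,  0.61996985, -0.56607711, -0.54648655],
       [ 0.00897577,  0.66995262,  0.7423496 ,  0.84252373],
       [ 0.        ,  0.        ,  0.        ,  1.        ]])}
top {'vertical_fov': 56.620970021095545, 'cx': 317.07704549978797, 'cy': 244.1201257573704, 'cam_to_world': array([[ 0.06430232,  0.9777785 , -0.19953548,  0.30149238],
       [-0.99791183,  0.06178076, -0.01884448,  0.00823597],
       [-0.00609827,  0.20033056,  0.97970938,  1.04325579],
       [ 0.        ,  0.        ,  0.        ,  1.        ]])}
wrist {'vertical_fov': 63.3272477055479, 'cx': 323.28326386279156, 'cy': 244.1314166850862, 'cam_to_world': array([[ 0.28348307,  0.93097416,  0.23005319,  0.23326842],
       [-0.95897668,  0.27546451,  0.06695545, -0.55668212],
       [-0.00103769, -0.23959638,  0.97087203,  0.38407711],
       [ 0.        ,  0.        ,  0.        ,  1.        ]])}
{'t': 0.15, 'q': array([-1.36837403e+00,  1.31033254e-01,  1.48903051e+00, -1.07027209e-05,
        1.52299153e+00, -8.53969142e-02]), 'dq': array([-8.10033530e-04, -2.84285077e-03, -3.91083121e-03,  7.66524592e-05,
        5.15489657e-04, -2.92717122e-04]), 'joint_torque': array([ 1.60065374e-03, -5.60478115e+01, -4.92332089e+01,  7.68868695e-02,
        3.06500320e-02, -9.96125482e-05]), 'tool_pos': array([ 0.17024736, -0.57487949,  0.21780044]), 'orientation': array([-3.10767306e+00, -4.50337957e-01,  1.51050212e-04]), 'force': array([ 0.22783476, -0.72017727,  0.07530246]), 'wrist_torque': array([ 0.03485008, -0.00355214,  0.01571594]), 'opening': 0.09310639362047327}
```

View pics/top0.png

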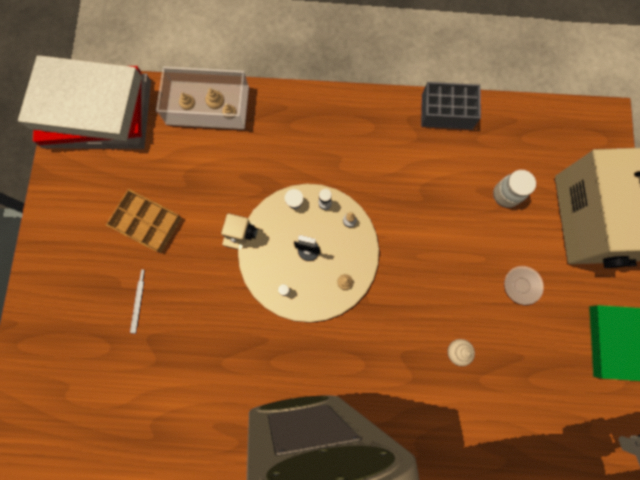

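View pics/scene0.png

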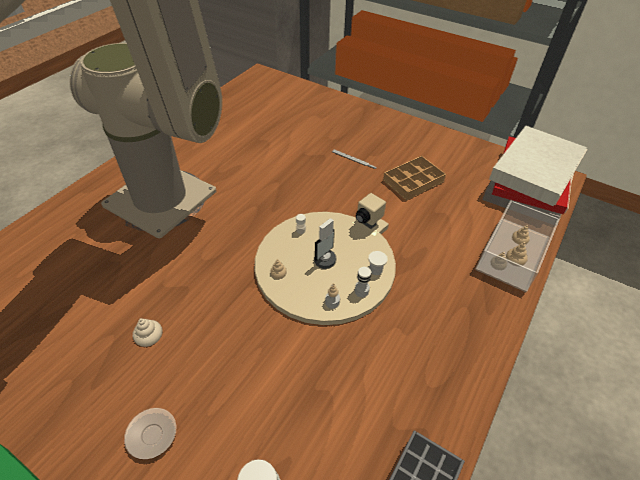

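The top view shows the camera box at (237,230), disc post at (294,198), banded target at (325,197), shell post at (350,218) and mirror and tab at (307,243). The scene view agrees: target at (364,280), mirror at (323,245).

```bash
python3 - <<'E'
from h import *
P={}
for s in("top0","scene0"):
    W=world(s); im=np.load(f"pics/{s}.npz")["im"].astype(int)
    m=(W[...,2]>.010)&(W[...,2]<.026)&(im[...,2]>90)&(im[...,0]>150)&(W[...,0]>.25)&(W[...,0]<.75)&(abs(W[...,1])<.3)
    n,l,st,c=cv2.connectedComponentsWithStats(m.astype(np.uint8)); k=1+np.argmax(st[1:,4]); 
    pts=W[l==k][:,:2]; h=cv2.convexHull(pts.astype(np.float32)); cc,r=cv2.minEnclosingCircle(h)
    print(s,"plate",cc,r,"z",np.median(W[l==k][:,2]))
    c0=np.array(cc)
    hi=(W[...,2]>.04)&(W[...,2]<.2)&(np.hypot(W[...,0]-c0[0],W[...,1]-c0[1])<.21)
    n,l,st,c=cv2.connectedComponentsWithStats(hi.astype(np.uint8),connectivity=4)
    for k in range(1,n):
        if st[k,4]<8: continue
        p=W[l==k]; zt=np.percentile(p[:,2],97); t=p[p[:,2]>zt-.006]; d=t[:,:2].mean(0)-c0
        print(c[k].round(),st[k,4],"ztop",zt.round(4),"xy",t[:,:2].mean(0).round(4),"r",np.hypot(*d).round(4),"az",np.degrees(np.arctan2(d[1],d[0])).round(1),"ext",np.ptp(t[:,:2],axis=0).round(3))
E
```

```text
top0 plate (0.4971477687358856, 0.06669998914003372) 0.18258090317249298 z 0.01695225847202675
[325. 197.] 161 ztop 0.0921 xy [0.609  0.0156] r 0.123 az -24.5 ext [0.027 0.027]
[294. 198.] 258 ztop 0.0635 xy [0.6063 0.0876] r 0.1112 az 10.9 ext [0.04 0.04]
[350. 217.] 76 ztop 0.0841 xy [ 0.5689 -0.0447] r 0.1326 az -57.2 ext [0.005 0.005]
[239. 229.] 749 ztop 0.0967 xy [0.523  0.2089] r 0.1445 az 79.7 ext [0.054 0.055]
[307. 245.] 321 ztop 0.1435 xy [0.4937 0.0476] r 0.0194 az -100.1 ext [0.014 0.036]
[346. 281.] 84 ztop 0.0649 xy [ 0.4244 -0.0418] r 0.1307 az -123.8 ext [0.005 0.005]
[284. 290.] 98 ztop 0.0704 xy [0.3947 0.0939] r 0.106 az 165.1 ext [0.02  0.021]
scene0 plate (0.5043611526489258, 0.06350573897361755) 0.18377628922462463 z 0.018231224496774168
[370. 209.] 689 ztop 0.0973 xy [0.5278 0.2054] r 0.1438 az 80.6 ext [0.053 0.056]
[301. 221.] 126 ztop 0.0709 xy [0.3979 0.0915] r 0.1101 az 165.3 ext [0.025 0.024]
[325. 239.] 545 ztop 0.1438 xy [0.4971 0.0443] r 0.0206 az -110.7 ext [0.015 0.035]
[378. 258.] 238 ztop 0.0637 xy [0.6098 0.0852] r 0.1076 az 11.7 ext [0.041 0.045]
[278. 265.] 88 ztop 0.0638 xy [ 0.4278 -0.0445] r 0.1324 az -125.3 ext [0.007 0.007]
[364. 277.] 241 ztop 0.0931 xy [0.6126 0.013 ] r 0.1194 az -25.0 ext [0.026 0.027]
[333. 291.] 112 ztop 0.0839 xy [ 0.5732 -0.0475] r 0.1306 az -58.2 ext [0.007 0.007]
```

Both views agree: mirror axis about (0.4955, 0.046), target about (0.611, 0.014) with its top at 0.0925, and the lens direction at about 79.5°. I'm moving toward the target with the gripper shut.

```bash
python3 -m pendant '[{"translation":[39,-29,0],"twist":[0,0,0],"grip":-1},{"translation":[39,-29,0],"twist":[0,0,0],"grip":-1},{"translation":[39,-29,0],"twist":[0,0,0],"grip":-1},{"translation":[39,-29,0],"twist":[0,0,0],"grip":-1},{"translation":[39,-29,0],"twist":[0,0,0],"grip":-1},{"translation":[39,-29,0],"twist":[0,0,0],"grip":-1},{"translation":[39,-29,0],"twist":[0,0,0],"grip":-1},{"translation":[39,-29,0],"twist":[0,0,0],"grip":-1},{"translation":[39,-29,0],"twist":[0,0,0],"grip":-1},{"translation":[39,-29,0],"twist":[0,0,0],"grip":-1}]' 30
cat >> h.py <<'E'
from scipy.spatial.transform import Rotation as Ro
def togo(t,yaw=None):
    s=robot.read_state(); R=Ro.from_rotvec(s["orientation"]).as_matrix()
    y=np.arctan2(R[1,0],R[0,0])
    print("t",s["t"],"pos",s["tool_pos"].round(4),"yawx",np.degrees(y).round(2),"z",R[:,2].round(3),"F",s["force"].round(2),"M",s["wrist_torque"].round(3),"op",s["opening"].round(4),"q6",s["q"][5].round(2))
    print("togo mm",((R.T@(np.array(t)-s["tool_pos"]))*1000).round(1), "twz",None if yaw is None else -round(np.radians(yaw)-y,3))
E
python3 -c "
from h import *
togo([.611,.0143,.125],95)"
```

```text
t: 1.15
tool_pos: [0.4657, -0.1776, 0.2144]
orientation: [-3.107, -0.432, 0.003]
force: [0.9, -1.0, -0.3]
opening: 0.0177Traceback (most recent call last):
  File "<string>", line 3, in <module>
    togo([.611,.0143,.125],95)
    ~~~~^^^^^^^^^^^^^^^^^^^^^^
  File "h.py", line 18, in togo
    print("t",s["t"],"pos",s["tool_pos"].round(4),"yawx",np.degrees(y).round(2),"z",R[:,2].round(3),"F",s["force"].round(2),"M",s["wrist_torque"].round(3),"op",s["opening"].round(4),"q6",s["q"][5].round(2))
                                                                                                                                                                ^^^^^^^^^^^^^^^^^^
AttributeError: 'float' object has no attribute 'round'
```

```bash
sed -i 's/s\["opening"\].round(4)/round(float(s["opening"]),4)/' h.py; python3 -m pendant '[{"translation":[38,-29,0],"twist":[0,0,0],"grip":-1},{"translation":[38,-29,0],"twist":[0,0,0],"grip":-1},{"translation":[38,-29,0],"twist":[0,0,0],"grip":-1},{"translation":[38,-29,0],"twist":[0,0,0],"grip":-1},{"translation":[38,-29,0],"twist":[0,0,0],"grip":-1},{"translation":[0,0,0],"twist":[0,0,-0.15],"grip":-1},{"translation":[0,0,0],"twist":[0,0,-0.15],"grip":-1},{"translation":[0,0,0],"twist":[0,0,-0.15],"grip":-1},{"translation":[0,0,0],"twist":[0,0,-0.15],"grip":-1},{"translation":[0,0,0],"twist":[0,0,-0.15],"grip":-1}]' 30
python3 -c "
from h import *
grab('wrist','w1')
togo([.611,.0143,.125],90)"
```

```text
t: 2.15
tool_pos: [0.614, 0.0324, 0.2092]
orientation: [-2.723, -1.547, 0.008]
force: [0.2, -0.1, -0.3]
opening: 0.0008
t 2.2 pos [0.6139 0.0324 0.2091] yawx 59.77 z [-0.009  0.006 -1.   ] F [ 0.25 -0.37  0.89] M [-0.04  -0.049  0.034] op 0.0007 q6 0.49
togo mm [-17.1   7.6  84. ] twz -0.528
```

View pics/w1.png

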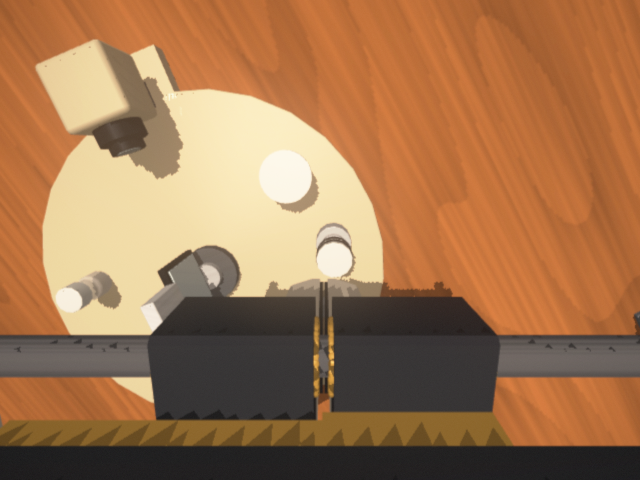

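The close wrist view shows the drum top at (335,260), the tab top at (175,285), the camera box at (85,85) with its lens at (125,150), and the disc at (286,177). I'll refine the geometry from its depth.

```bash
cat > m.py <<'E'
from h import *
def rep(s):
    W=world(s)
    def cl(zlo,zhi,c,r,nm):
        m=(W[...,2]>zlo)&(W[...,2]<zhi)&(np.hypot(W[...,0]-c[0],W[...,1]-c[1])<r)
        p=W[m]
        if len(p)<15: print(nm,"few");return
        (x,y),(a,b),an=cv2.minAreaRect(p[:,:2].astype(np.float32))
        print(nm,len(p),"z",np.median(p[:,2]).round(4),"mean",p[:,:2].mean(0).round(4),"rect",round(x,4),round(y,4),round(a,4),round(b,4),round(an,1))
    cl(.087,.1,(.611,.014),.03,"drumtop")
    cl(.075,.087,(.611,.014),.03,"drumlow")
    cl(.058,.068,(.608,.0864),.04,"disc")
    cl(.078,.092,(.571,-.046),.025,"shellpost")
    cl(.090,.101,(.5254,.207),.06,"camtop")
    cl(.139,.147,(.4955,.046),.035,"tabtop")
    cl(.096,.104,(.4955,.046),.045,"mirrortop")
    cl(.065,.082,(.515,.155),.025,"lens")
if __name__=="__main__":
    import sys; rep(sys.argv[1])
E
python3 m.py w1; python3 m.py top0; python3 m.py scene0
```

```text
drumtop 1012 z 0.091 mean [0.6114 0.0144] rect 0.6114 0.0141 0.027 0.0274 70.8
drumlow 147 z 0.0835 mean [0.6161 0.0232] rect 0.6131 0.0184 0.0187 0.0282 64.8
disc 2183 z 0.0614 mean [0.6088 0.0861] rect 0.6085 0.0859 0.0413 0.0418 77.8
shellpost few
camtop 5665 z 0.0951 mean [0.5272 0.2068] rect 0.5251 0.2034 0.0579 0.0506 80.1
tabtop 442 z 0.1431 mean [0.4982 0.0558] rect 0.4976 0.0547 0.0185 0.0109 78.6
mirrortop 180 z 0.1 mean [0.497 0.069] rect 0.4977 0.0623 0.0088 0.0279 7.2
lens 477 z 0.0776 mean [0.5226 0.1665] rect 0.5182 0.1688 0.0124 0.0349 82.5
drumtop 108 z 0.0898 mean [0.6093 0.0156] rect 0.6092 0.0159 0.026 0.0257 42.5
drumlow 31 z 0.0858 mean [0.6019 0.0152] rect 0.6064 0.016 0.022 0.0264 10.6
disc 220 z 0.0601 mean [0.6066 0.0877] rect 0.6062 0.0882 0.0391 0.0395 5.5
shellpost few
camtop 481 z 0.0939 mean [0.5231 0.2091] rect 0.5237 0.2094 0.0503 0.0499 79.9
tabtop 83 z 0.1418 mean [0.4939 0.0473] rect 0.4941 0.0476 0.0358 0.0098 80.0
mirrortop 57 z 0.0986 mean [0.4893 0.048 ] rect 0.4901 0.048 0.0587 0.0063 79.8
lens 63 z 0.0775 mean [0.5155 0.1693] rect 0.5169 0.1698 0.0112 0.0304 75.8
drumtop 118 z 0.0903 mean [0.6126 0.013 ] rect 0.6119 0.0129 0.0263 0.0264 84.4
drumlow 47 z 0.082 mean [0.6156 0.0051] rect 0.6152 0.0083 0.0275 0.0158 26.7
disc 225 z 0.0614 mean [0.6098 0.0853] rect 0.6095 0.0853 0.0416 0.0422 53.5
shellpost few
camtop 308 z 0.0952 mean [0.5277 0.2049] rect 0.5262 0.2021 0.0625 0.0498 82.4
tabtop 72 z 0.1427 mean [0.497  0.0446] rect 0.4967 0.0455 0.0341 0.0113 79.5
mirrortop 28 z 0.1002 mean [0.4915 0.0297] rect 0.4957 0.0451 0.0604 0.0106 73.3
lens 81 z 0.0752 mean [0.5203 0.167 ] rect 0.5182 0.168 0.0137 0.0343 80.6
```

```bash
python3 -m pendant '[{"translation":[-17,8,0],"twist":[0,0,0],"grip":-1},{"translation":[0,0,20],"twist":[0,0,-0.12],"grip":-1},{"translation":[0,0,20],"twist":[0,0,-0.12],"grip":-1},{"translation":[0,0,20],"twist":[0,0,-0.12],"grip":-1},{"translation":[0,0,15],"twist":[0,0,0],"grip":-1},{"translation":[0,0,5],"twist":[0,0,0],"grip":-1},{"translation":[0,0,0],"twist":[0,0,0],"grip":-1},{"translation":[0,0,0],"twist":[0,0,0],"grip":-1},{"translation":[0,0,0],"twist":[0,0,0],"grip":-1},{"translation":[0,0,0],"twist":[0,0,0],"grip":-1}]' 30
python3 -c "
from h import *
togo([.611,.0143,.093],80)"
```

```text
t: 3.2
tool_pos: [0.6125, 0.0135, 0.1281]
orientation: [-2.409, -2.003, 0.002]
force: [-0.6, -0.2, -0.0]
opening: 0.0005
t 3.2 pos [0.6125 0.0135 0.1281] yawx 79.49 z [-0.007  0.006 -1.   ] F [-0.6  -0.2  -0.04] M [-0.06  -0.084 -0.02 ] op 0.0005 q6 0.12
togo mm [ 0.4 -1.4 35.1] twz -0.009
```

```bash
python3 -m pendant '[{"translation":[0,-1,15],"twist":[0,0,0],"grip":-1},{"translation":[0,0,14],"twist":[0,0,0],"grip":-1},{"translation":[0,0,3],"twist":[0,0,0],"grip":-1},{"translation":[0,0,2],"twist":[0,0,0],"grip":-1},{"translation":[0,0,2],"twist":[0,0,0],"grip":-1},{"translation":[0,0,2],"twist":[0,0,0],"grip":-1},{"translation":[0,0,2],"twist":[0,0,0],"grip":-1},{"translation":[0,0,2],"twist":[0,0,0],"grip":-1},{"translation":[0,0,2],"twist":[0,0,0],"grip":-1},{"translation":[0,0,2],"twist":[0,0,0],"grip":-1}]'
python3 -c "
from h import *
togo([.611,.0143,.082],80)"
```

```text
t: 4.2
tool_pos: [0.6122, 0.0139, 0.0821]
orientation: [-2.411, -2.003, -0.001]
force: [-11.7, -0.6, 20.8]
opening: 0.0003
t 4.2 pos [0.6122 0.0139 0.0821] yawx 79.44 z [-0.004  0.006 -1.   ] F [-11.66  -0.6   20.84] M [-0.058  1.927  0.013] op 0.0003 q6 0.12
togo mm [ 0.2 -1.3  0.1] twz -0.01
```

```bash
python3 -m pendant '[{"translation":[0,0,2],"twist":[0,0,0],"grip":-1},{"translation":[0,0,2],"twist":[0,0,0],"grip":-1},{"translation":[0,0,2],"twist":[0,0,0],"grip":-1},{"translation":[0,0,1],"twist":[0,0,0],"grip":-1},{"translation":[0,0,0],"twist":[0,0,0],"grip":-1},{"translation":[0,0,0],"twist":[0,0,0],"grip":-1},{"translation":[0,0,0],"twist":[0,0,0],"grip":-1},{"translation":[0,0,0],"twist":[0,0,0],"grip":-1},{"translation":[0,0,0],"twist":[0,0,0],"grip":-1},{"translation":[0,0,0],"twist":[0,0,0],"grip":-1}]'
python3 -c "
from h import *
togo([.611,.0143,.082],80)"
```

```text
t: 5.2
tool_pos: [0.6129, 0.0139, 0.0823]
orientation: [-2.412, -2.005, -0.003]
force: [-2.4, -0.2, 4.6]
opening: 0.0004
t 5.2 pos [0.6129 0.0139 0.0823] yawx 79.47 z [-0.002  0.005 -1.   ] F [-2.4  -0.21  4.65] M [-0.015  0.313 -0.008] op 0.0004 q6 0.12
togo mm [ 0.  -2.   0.3] twz -0.009
```

The target is home: the tip stopped hard at z=0.082 and didn't move under 20 N. Next I lift, open and go over the tab.

```bash
python3 -m pendant '[{"translation":[0,0,-20],"twist":[0,0,0],"grip":-1},{"translation":[0,0,-40],"twist":[0,0,0],"grip":-1},{"translation":[0,0,-40],"twist":[0,0,0],"grip":-1},{"translation":[0,0,-20],"twist":[0,0,0],"grip":0},{"translation":[4,-38,0],"twist":[0,0,0],"grip":0},{"translation":[4,-38,0],"twist":[0,0,0],"grip":0},{"translation":[3,-34,0],"twist":[0,0,0],"grip":0},{"translation":[0,-6,0],"twist":[0,0,0],"grip":0},{"translation":[0,0,0],"twist":[0,0,0],"grip":0},{"translation":[0,0,0],"twist":[0,0,0],"grip":0}]'
python3 -c "
from h import *
grab('wrist','w2'); grab('scene','scene2'); grab('top','top2')
togo([.4955,.0462,.112],79.7)"; for i in w2 scene2 top2; do echo $i; python3 m.py $i; done
```

```text
t: 6.2
tool_pos: [0.4985, 0.0457, 0.2012]
orientation: [-2.411, -2.002, 0.001]
force: [-0.2, 0.4, -1.0]
opening: 0.0459
t 6.35 pos [0.4987 0.0456 0.201 ] yawx 79.38 z [-0.006  0.006 -1.   ] F [ 0.47 -0.59 -0.23] M [-0.011 -0.053 -0.017] op 0.0465 q6 0.17
togo mm [-0.4 -2.6 89. ] twz -0.006
w2
drumtop few
drumlow 1162 z 0.0822 mean [0.6099 0.0151] rect 0.6106 0.0143 0.0278 0.0277 0.9
disc 2446 z 0.0614 mean [0.6082 0.0862] rect 0.6084 0.086 0.0417 0.0419 47.7
shellpost few
camtop 2452 z 0.095 mean [0.5224 0.1912] rect 0.5215 0.1882 0.0249 0.0499 78.4
tabtop 958 z 0.1433 mean [0.4957 0.0468] rect 0.4954 0.0461 0.0358 0.0096 79.5
mirrortop 217 z 0.1002 mean [0.4946 0.0639] rect 0.4922 0.0469 0.0592 0.0063 79.0
lens 582 z 0.0781 mean [0.5178 0.1675] rect 0.518 0.1689 0.0125 0.0354 76.8
scene2
drumtop few
drumlow 136 z 0.0816 mean [0.6128 0.0118] rect 0.6121 0.0135 0.0264 0.0279 22.4
disc 226 z 0.0614 mean [0.6096 0.0852] rect 0.6093 0.0849 0.0414 0.0416 77.8
shellpost few
camtop 317 z 0.0952 mean [0.5276 0.2049] rect 0.5268 0.2069 0.0523 0.0499 82.2
tabtop 73 z 0.1426 mean [0.4968 0.0448] rect 0.4963 0.0455 0.0377 0.0118 80.5
mirrortop 30 z 0.1003 mean [0.4922 0.0309] rect 0.4969 0.044 0.0578 0.0097 73.0
lens 79 z 0.0758 mean [0.5206 0.1671] rect 0.5188 0.1673 0.0166 0.0348 86.4
top2
drumtop few
drumlow few
disc few
shellpost few
camtop few
tabtop few
mirrortop few
lens 25 z 0.0764 mean [0.5168 0.1659] rect 0.516 0.1658 0.0042 0.0237 88.0
```

View pics/w2.png

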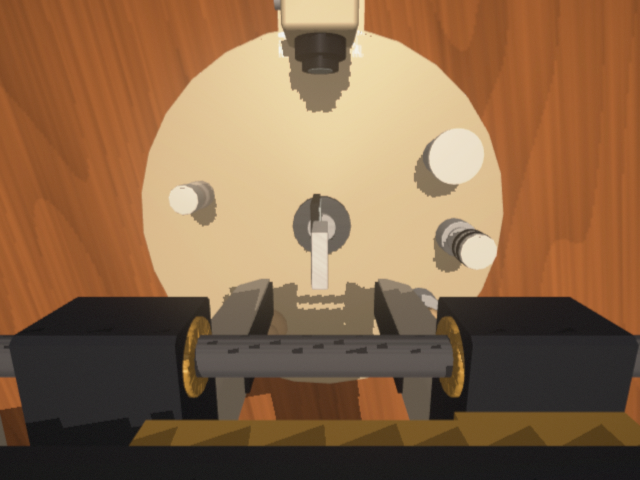

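The drum top is now at z=0.0822 (home), seen at (477,250). The tab top at (320,257) lies between the open fingers, aligned at 79.5°. I'm descending and gripping.

```bash
python3 -m pendant '[{"translation":[0,-3,0],"twist":[0,0,0],"grip":0},{"translation":[0,0,30],"twist":[0,0,0],"grip":0},{"translation":[0,0,30],"twist":[0,0,0],"grip":0},{"translation":[0,0,20],"twist":[0,0,0],"grip":0},{"translation":[0,0,8],"twist":[0,0,0],"grip":0},{"translation":[0,0,0],"twist":[0,0,0],"grip":0},{"translation":[0,0,0],"twist":[0,0,0],"grip":0},{"translation":[0,0,0],"twist":[0,0,0],"grip":0},{"translation":[0,0,0],"twist":[0,0,0],"grip":0},{"translation":[0,0,0],"twist":[0,0,0],"grip":0}]'
python3 -c "
from h import *
togo([.4955,.0462,.112],79.5)"
```

```text
t: 7.35
tool_pos: [0.5007, 0.0454, 0.1148]
orientation: [-2.417, -2.002, -0.006]
force: [-0.7, 0.8, -0.1]
opening: 0.0463
t 7.35 pos [0.5007 0.0454 0.1148] yawx 79.27 z [ 0.001  0.005 -1.   ] F [-0.7   0.79 -0.05] M [ 0.002 -0.072  0.011] op 0.0463 q6 0.17
togo mm [-0.2 -5.2  2.8] twz -0.004
```

```bash
python3 -m pendant '[{"translation":[0,-5,3],"twist":[0,0,0],"grip":0},{"translation":[0,-1,0],"twist":[0,0,0],"grip":0},{"translation":[0,0,0],"twist":[0,0,0],"grip":-1},{"translation":[0,0,0],"twist":[0,0,0],"grip":-1},{"translation":[0,0,0],"twist":[0,0,0],"grip":-1},{"translation":[0,0,0],"twist":[0,0,0],"grip":-1},{"translation":[0,0,0],"twist":[0,0,0],"grip":-1},{"translation":[0,0,0],"twist":[0,0,0],"grip":-1},{"translation":[0,0,0],"twist":[0,0,0],"grip":-1},{"translation":[0,0,0],"twist":[0,0,0],"grip":-1}]' 20
python3 -c "
from h import *
togo([.4955,.0462,.112],79.5)"
```

```text
t: 8.35
tool_pos: [0.4957, 0.0466, 0.1128]
orientation: [-2.418, -2.003, -0.011]
force: [1.7, 0.3, -0.8]
opening: 0.0098
t 8.35 pos [0.4957 0.0466 0.1128] yawx 79.27 z [ 0.004  0.005 -1.   ] F [ 1.7   0.31 -0.83] M [-0.055 -0.022  0.083] op 0.0098 q6 0.17
togo mm [-0.4 -0.1  0.8] twz -0.004
```

Gripped: opening 9.8 mm and only about 2 N side load. The turn needed is about 0.745 rad (tool x to 122°).

```bash
python3 -m pendant '[{"translation":[0,0,0],"twist":[0,0,-0.08],"grip":-1},{"translation":[0,0,0],"twist":[0,0,-0.08],"grip":-1},{"translation":[0,0,0],"twist":[0,0,-0.08],"grip":-1},{"translation":[0,0,0],"twist":[0,0,-0.08],"grip":-1},{"translation":[0,0,0],"twist":[0,0,-0.08],"grip":-1},{"translation":[0,0,0],"twist":[0,0,-0.08],"grip":-1},{"translation":[0,0,0],"twist":[0,0,-0.08],"grip":-1},{"translation":[0,0,0],"twist":[0,0,-0.08],"grip":-1},{"translation":[0,0,0],"twist":[0,0,0],"grip":-1},{"translation":[0,0,0],"twist":[0,0,0],"grip":-1}]'
python3 -c "
from h import *
togo([.4955,.0462,.112],122.05)"
```

```text
t: 9.35
tool_pos: [0.4957, 0.0465, 0.1129]
orientation: [1.636, 2.682, 0.01]
force: [2.3, -0.3, -0.4]
opening: 0.0098
t 9.35 pos [0.4957 0.0465 0.1129] yawx 117.24 z [ 0.004  0.005 -1.   ] F [ 2.3  -0.34 -0.4 ] M [-0.099 -0.078 -0.021] op 0.0098 q6 -0.49
togo mm [-0.2 -0.3  0.9] twz -0.084
```

```bash
python3 -m pendant '[{"translation":[0,0,0],"twist":[0,0,-0.04],"grip":-1},{"translation":[0,0,0],"twist":[0,0,-0.035],"grip":-1},{"translation":[0,0,0],"twist":[0,0,0],"grip":-1},{"translation":[0,0,0],"twist":[0,0,0],"grip":-1},{"translation":[0,0,0],"twist":[0,0,0],"grip":-1},{"translation":[0,0,0],"twist":[0,0,0],"grip":-1},{"translation":[0,0,0],"twist":[0,0,0],"grip":-1},{"translation":[0,0,0],"twist":[0,0,0],"grip":-1},{"translation":[0,0,0],"twist":[0,0,0],"grip":-1},{"translation":[0,0,0],"twist":[0,0,0],"grip":-1}]'
python3 -c "
from h import *
grab('wrist','w3'); grab('scene','scene3'); grab('top','top3')
togo([.4955,.0462,.112],122.05)"; for i in w3 scene3; do echo $i; python3 m.py $i; done
```

```text
t: 10.35
tool_pos: [0.4957, 0.0465, 0.1129]
orientation: [1.548, 2.733, 0.01]
force: [2.5, 0.0, -0.2]
opening: 0.01
t 10.5 pos [0.4957 0.0465 0.1128] yawx 120.95 z [ 0.003  0.005 -1.   ] F [ 2.87  0.66 -1.35] M [-0.13  -0.131  0.005] op 0.0098 q6 -0.55
togo mm [-0.2 -0.3  0.8] twz -0.019
w3
drumtop few
drumlow few
disc 3121 z 0.0613 mean [0.6082 0.0895] rect 0.6095 0.0906 0.0321 0.0428 79.3
shellpost few
camtop 8702 z 0.0951 mean [0.5278 0.198 ] rect 0.5312 0.1946 0.0639 0.0377 29.8
tabtop 1767 z 0.1433 mean [0.4912 0.0532] rect 0.4916 0.052 0.0207 0.0223 68.4
mirrortop 480 z 0.1001 mean [0.481  0.0622] rect 0.484 0.0586 0.0068 0.0268 30.5
lens 1504 z 0.0772 mean [0.5158 0.1677] rect 0.5178 0.1689 0.0131 0.0352 76.3
scene3
drumtop few
drumlow 137 z 0.0817 mean [0.6128 0.0117] rect 0.6125 0.0133 0.0272 0.0286 9.1
disc 226 z 0.0611 mean [0.6097 0.0855] rect 0.6092 0.0853 0.041 0.0414 87.5
shellpost 16 z 0.0808 mean [ 0.5735 -0.0477] rect 0.5742 -0.0479 0.007 0.0068 41.8
camtop 130 z 0.0946 mean [0.5393 0.2066] rect 0.5272 0.2069 0.0533 0.0483 78.7
tabtop 95 z 0.1431 mean [0.4983 0.0406] rect 0.4954 0.041 0.0338 0.0337 63.4
mirrortop 27 z 0.0997 mean [0.503  0.0277] rect 0.5032 0.0329 0.0109 0.0319 32.1
lens 71 z 0.0747 mean [0.5204 0.1664] rect 0.5177 0.1681 0.014 0.0343 78.0
```

View pics/w3.png

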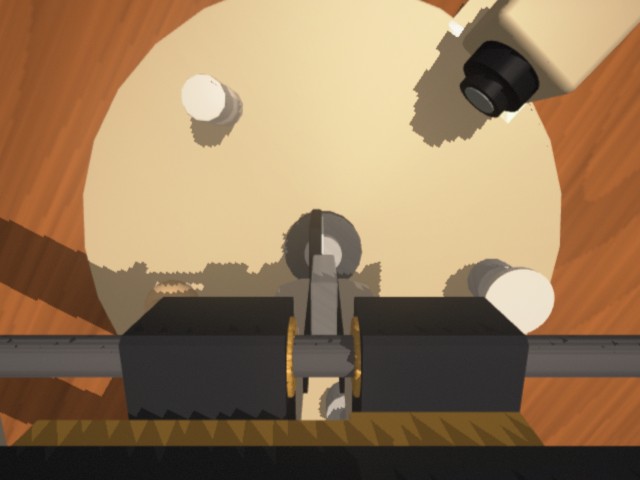

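View pics/scene3.png

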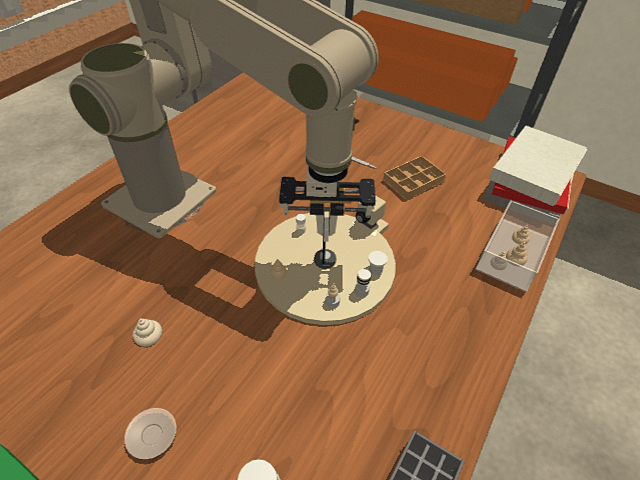

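The tab is held between the fingers at (322,290) in the wrist view, and nothing else has moved in either picture. The mirror needs about 1° more.

```bash
python3 -m pendant '[{"translation":[0,0,0],"twist":[0,0,-0.02],"grip":-1},{"translation":[0,0,0],"twist":[0,0,-0.006],"grip":-1},{"translation":[0,0,0],"twist":[0,0,0],"grip":-1},{"translation":[0,0,0],"twist":[0,0,0],"grip":-1},{"translation":[0,0,0],"twist":[0,0,0],"grip":-1},{"translation":[0,0,0],"twist":[0,0,0],"grip":-1},{"translation":[0,0,0],"twist":[0,0,0],"grip":-1},{"translation":[0,0,0],"twist":[0,0,0],"grip":-1},{"translation":[0,0,0],"twist":[0,0,0],"grip":-1},{"translation":[0,0,0],"twist":[0,0,0],"grip":-1}]'
python3 - <<'E'
from h import *
grab('wrist','w4')
togo([.4955,.0462,.112],122.05)
for s in('w2','w3','w4'):
    W=world(s); ang={}
    for nm,lo,hi in(("mirror",.0985,.102),("tab",.1415,.145)):
        m=(W[...,2]>lo)&(W[...,2]<hi)&(np.hypot(W[...,0]-.4955,W[...,1]-.0462)<.04)
        n,l,st,c=cv2.connectedComponentsWithStats(m.astype(np.uint8))
        for k in range(1,n):
            if st[k,4]<100: continue
            p=W[l==k][:,:2]; r=cv2.minAreaRect(p.astype(np.float32))
            v=cv2.fitLine(p.astype(np.float32),cv2.DIST_HUBER,0,1e-4,1e-4).ravel()
            print(s,nm,st[k,4],p.mean(0).round(4),np.round(r[1],4),"rect",round(r[2],1),"line-normal az",round((np.degrees(np.arctan2(v[1],v[0]))%180)-90,2))
E
```

```text
t: 11.5
tool_pos: [0.4957, 0.0466, 0.1128]
orientation: [1.509, 2.755, 0.01]
force: [3.0, 0.4, -0.2]
opening: 0.0097
t 11.55 pos [0.4957 0.0466 0.1128] yawx 122.57 z [ 0.003  0.005 -1.   ] F [ 2.69  0.29 -1.6 ] M [-0.115 -0.106 -0.   ] op 0.0101 q6 -0.58
togo mm [-0.2 -0.3  0.8] twz 0.009
w2 mirror 161 [0.4955 0.0688] [0.0207 0.0049] rect 79.0 line-normal az -19.99
w2 tab 937 [0.4957 0.0466] [0.0358 0.0096] rect 79.5 line-normal az -10.06
w3 mirror 435 [0.481  0.0619] [0.0058 0.0267] rect 30.4 line-normal az 22.77
w3 tab 1486 [0.4916 0.053 ] [0.0171 0.0222] rect 20.1 line-normal az 29.45
w4 mirror 439 [0.4805 0.0615] [0.0058 0.0268] rect 32.0 line-normal az 25.36
w4 tab 1482 [0.491  0.0526] [0.0175 0.0221] rect 32.8 line-normal az 32.2
```

```bash
python3 -c "
from h import *
togo([.4955,.0462,.112],122.05); robot.close_job()"
```

```text
t 11.55 pos [0.4957 0.0466 0.1128] yawx 122.57 z [ 0.003  0.005 -1.   ] F [ 2.69  0.29 -1.6 ] M [-0.115 -0.106 -0.   ] op 0.0101 q6 -0.58
togo mm [-0.2 -0.3  0.8] twz 0.009
the job is handed in; nothing more can be done
```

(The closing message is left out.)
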